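# Locate the sample carrier on its pin and latch it down

## Robot

A 7-joint arm with a two-finger parallel gripper is mounted at the origin on a cart in front of the work surface, level with it; the furniture and walls round the work are solid. World frame = base frame: x ahead of the robot, y to its left, z up, the work surface at z = 0. Lengths are in mm, angles in rad, forces in N, time in s.
With the tool pointing down it reaches from about 425 to 825 mm from the base axis. Payload 3.6 kg.
Tool frame: the origin (TCP) lies midway between the tips of the shut fingers; the grasp point (between the pads) lies 19 mm behind it; z points along the fingers, y is the line along which they close (so a half turn about z gives the same grasp; the last joint's range is limited). The gripper opens to 85 mm and grips with 20 to 120 N. Pads are 22 mm wide; open, the fingers measure 114 mm over their backs; the gripper's body (76 mm by 85 mm) begins 54 mm behind the grasp point. The pads swing forward as they close: fully open they stand 13 mm farther back than shut.
Start: joints at [1.214, 0.615, -0.013, 1.423, 0.008, 1.103, -0.04], TCP at [211.13, -614.725, 231.297] pointing down, gripper open.
Joint ranges: [-3.12, 3.12], [-0.3, 2.06], [-1.34, 1.32], [0.26, 2.42], [-1.36, 4.5], [0.01, 1.98], [-2.84, 2.84]. Speed limits (rad/s): [2.79, 2.79, 3.14, 3.14, 3.14, 3.14, 3.14].

## Interface

Orientations are given as [roll, pitch, yaw] about the fixed x, y, z axes, in that order (R = Rz(yaw) Ry(pitch) Rx(roll)).
In Python, from rig import env gives the robot as it stands.
- The arm moves only by the shell command python3 -m creep 'ROWS' [FORCE]. ROWS is JSON, a list of rows, each an object of numbers: "dx", "dy", "dz": the shift along the tool's x, y, z in units of 30 mm (1.0 is 30 mm); "yaw": the turn about the tool's z in units of 5 degrees (1.0 is 5 degrees); "grip": the finger opening in mm, from 0 to 85.4. A call has 1 to 8 rows; each row shifts and turns the commanded pose from where the row before left it, along the tool's axes as they then stand; what a row does not reach is not made up. A row lasts 1/12 s, in which the tool goes at most 41.7 mm and 7.16 degrees, less where a joint would pass 70% of its speed; a pose out of reach is approached as far as the arm can. A call is refused whole if a number of a shift passes 1 or a number of a turn 1, either way. A call with a gripper value outside its range is refused whole. The fingers move at their own pace and stop on an object; FORCE is the grip in N (left out, the last holds). Time passes only in rows, so rows that do not move let the fingers close. It gives the time, the measured TCP pose, the force, the opening and the grip force at its end, in the units of the state.
- env.get_state(): the state, without advancing time (a new reading comes with each control period).
- env.camera(name): name is "side" or "top" or "wrist"; returns a dict with "color" (420x560x3 uint8, red, green, blue), "fx", "fy", "cx", "cy" (pixels), "dist" ([k1, k2, p1, p2, k3] as OpenCV has them; the pictures are not rectified), "R" (3x3) and "t" (3): a world point X has camera coordinates R X + t. Camera axes: x right, y down, z forward; pixel columns grow to the right and rows downward; lengths in mm; the calibration is good to about 2 mm. A picture is of the moment at which its call begins. There is no depth.
- env.hand_in(): hands the job in; it is judged then, once.
The state is a dict: "clock": time; "joint_pos": joint angles; "qvel": joint speeds; "joint_efforts": joint torques, N m; "eef_pos": TCP position; "tcp_rot": TCP orientation; "contact_force": force on the tool from outside, world axes, zero at the start; "ft_torque": the same for the moment, N m; "grip_width": finger opening in mm; "grip_force": force on a finger pad.
Only numpy, scipy, OpenCV 4.12 (cv2) and the standard library are available. Lean on these libraries where they do the work, as an engineer would, in place of code of your own. Each camera call takes 0.05 s, during which the arm holds its last target. There are 200 camera calls.

## Task

Locate the pale aluminium sample carrier on the dark steel stage: without lifting it off the stage, nudge it back against the blue fence and along it until its hole drops over the brass locating pin hidden under it (in line with the yellow mark on the fence) and it lies flat. Then swing the red latch fully across it, to its stop, and let go. Leave everything else where it is.

Things in the scene. Friction and masses are not known exactly. Their poses are not given: they have to be found in the camera images.
- stage: fixed dark steel stage on the bench, top face 20 mm above the bench, z up. Origin: on the axis of the brass locating pin, at bench height. In its own frame it reaches from x -100 to +85 mm and y -205 to +120 mm. A blue fence stands along its far (+x) side
- fence_face (a point): foot of the blue fence's face, at stage x +55.5 mm, y -42.5 mm, 20 mm above the bench. The fence runs along the stage's y from -195 to +110 mm, is 15 mm thick and 18 mm high above the stage top. A yellow mark across its top, 3 mm wide, is in line with the pin (stage y 0)
- pin_tip (a point): centre of the top of the brass locating pin, 26.5 mm above the bench. The pin is 14 mm in diameter, 6.5 mm high above the stage, its upper 3 mm tapering to 8 mm
- carrier: loose pale aluminium plate 110 (x) x 190 (y) x 9 mm, about 0.45 kg, too wide to grip, an engraved circle in its -y half. Origin: centre of underside. At the start askew by up to 7 degrees, clear of the fence, +y end resting on the pin, -y end on the stage. Seated: origin at stage x 0, y -35 mm, 20 mm above the bench, axes parallel to the stage's
- carrier_hole (a point): centre, at the underside, of the carrier's one through hole (19.5 mm diameter, at carrier x 0, y +35 mm). Starts 20 to 41 mm short of the pin, towards the stage's -y. With the carrier against the fence the hole is in line with the pin: pushed along stage +y it comes over the pin, drops 6.5 mm, and the pin then stops it
- latch (a joint): red bar 16 mm wide, 8 mm thick, underside 31.5 mm above the bench, turning level on a pillar at stage x -30, y +85 mm. 0 (open): points to stage -x; grows anticlockwise seen from above; 1.571 (stop): points to stage -y, over the seated carrier. Starts at 0 to 0.35; friction 0.04 N m, stays where left
- latch_pivot (a point): point on the latch's turning axis, 35.5 mm above the bench
- latch_knob (a point): middle of the black upright knob at the free end of the latch bar, 62 mm from the turning axis, 54.5 mm above the bench; the knob is 12 to 18 mm in diameter, from 39.5 to 69.5 mm above the bench
- tin: bystander: round metal sample tin with dark filling, 57 mm in diameter, 35 mm high, on the bench; origin at the centre of its underside
- watch: bystander: yellow stopwatch, 82 x 64 x 20 mm, on the bench; origin at the centre of its underside

How it is judged:
By the outcome, as a careful person would: the job done as asked, in the order asked, and still so for the second after the job is handed in, with the robot touching nothing.
It also fails if it takes over 61 s, if anything falls off the work surface, if the arm or the gripper's body presses on something with over 40 N, if the wrist force passes 120 N, or if a joint passes its speed limit or range.

## Working session

There is one attempt and no reset: what is moved stays moved. The work goes in short steps, Python scripts to look and compute and a shell command to move; the robot and the scene stay as the last step left them, time stands still between calls to the robot, and variables do not carry over. Pictures are saved under pics/ and viewed, at most 10 in all, crops included, and the job is handed in when it is done.

```bash
mkdir -p pics
cat > h.py <<'E'
import numpy as np,cv2
from rig import env
def snap(name,fn):
    c=env.camera(name); cv2.imwrite('pics/'+fn,c['color'][:,:,::-1]); 
    import pickle; pickle.dump(c,open('pics/'+fn+'.pkl','wb')); return c
def load(fn):
    import pickle; return pickle.load(open('pics/'+fn+'.pkl','rb'))
def K(c): return np.array([[c['fx'],0,c['cx']],[0,c['fy'],c['cy']],[0,0,1.]])
def ray(c,uv,z):
    p=cv2.undistortPoints(np.array(uv,float).reshape(-1,1,2),K(c),np.array(c['dist'],float)).reshape(-1,2)
    R=np.array(c['R']);t=np.array(c['t']).ravel()
    o=-R.T@t; d=np.c_[p,np.ones(len(p))]@R
    z=np.broadcast_to(z,len(p)); return o+d*((z-o[2])/d[:,2])[:,None]
def proj(c,X):
    R=np.array(c['R']);t=np.array(c['t'],float).ravel()
    return cv2.projectPoints(np.array(X,float).reshape(-1,1,3),cv2.Rodrigues(R)[0],t,K(c),np.array(c['dist'],float))[0].reshape(-1,2)
E
python3 - <<'E'
from h import *
a=snap('top','top0.png');b=snap('side','side0.png')
for c in(a,b):print(-np.array(c['R']).T@np.array(c['t']).ravel(),c['fx'])
print(env.get_state())
E
```

```text
[ 292.98143398   39.38704001 1359.34376601] 511.347337465395
[ -37.09810551 1114.78533908  687.40254741] 535.3806466523919
{'clock': 0.1, 'joint_pos': array([ 1.21351324,  0.61586309, -0.01259198,  1.42475886,  0.00809217,
        1.10340731, -0.04041982]), 'qvel': array([ 0.00014051, -0.00083524,  0.0008437 , -0.00463294, -0.0007405 ,
       -0.0008645 , -0.00030313]), 'joint_efforts': array([ 1.17414900e-03, -4.70385075e+01,  2.60157762e-01, -1.71572059e+01,
        1.00638246e-02,  5.82560693e-03, -9.38667810e-08]), 'eef_pos': array([ 210.88265732, -614.10161258,  230.22101825]), 'tcp_rot': array([-3.13920646e+00,  3.81914264e-05,  3.30805362e-01]), 'contact_force': array([ 1.10360237,  0.03734257, -0.18107363]), 'ft_torque': array([-0.00206392,  0.02381419, -0.02112301]), 'grip_force': 0.0, 'grip_width': 85.24855172420627}
```

View pics/top0.png

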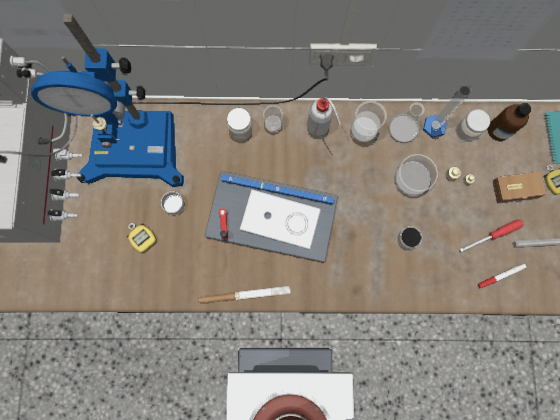

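View pics/side0.png

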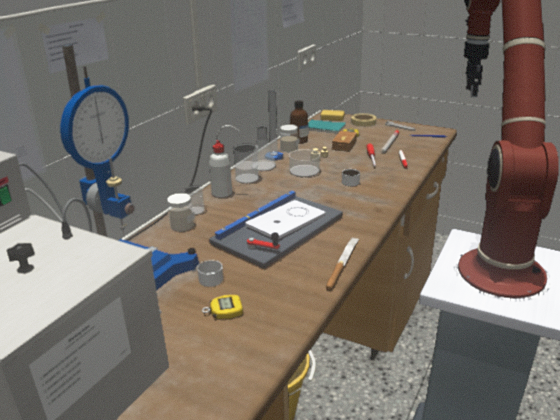

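The top view shows the stage at px (205-337, 172-260): fence at its upper edge with the mark near (262,184), carrier hole near (267,215), and the red latch with its knob near (224,234). I'll enlarge that area.

Run:
```python
from h import *
a=load('top0.png')['color'][:,:,::-1]
cv2.imwrite('pics/c0.png',cv2.resize(a[168:264,202:342],None,fx=5.7,fy=5.7,interpolation=cv2.INTER_CUBIC))
```

```text
(no output)
```

View pics/c0.png

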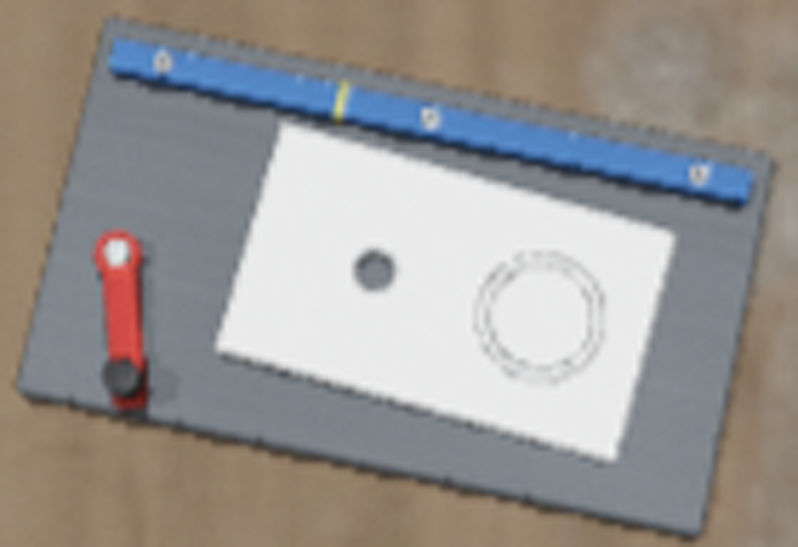

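```bash
cat > m.py <<'E'
from h import *
def fit(L,W):  # world = R L + t
    L=np.array(L,float);W=np.array(W)[:,:2];a=L.mean(0);b=W.mean(0)
    l=L-a;w=W-b; th=np.arctan2((l[:,0]*w[:,1]-l[:,1]*w[:,0]).sum(),(l*w).sum())
    R=np.array([[np.cos(th),-np.sin(th)],[np.sin(th),np.cos(th)]]);t=b-R@a
    return th,R,t,(L@R.T+t-W)
E
python3 - <<'E'
from m import *
c=load('top0.png')
f=lambda p:(np.array(p,float)+.5)/5.7-.5+[202,168]
W=ray(c,f([(109,17),(775,158),(700,538),(20,392)]),20)
th,R,t,e=fit([(85,120),(85,-205),(-100,-205),(-100,120)],W)
print('stage',th,np.degrees(th),t,e)
np.savez('stage.npz',th=th,R=R,t=t)
C=ray(c,f([(284,122),(676,233),(616,462),(217,351)]),[36.7,29,29,36.7])
th2,R2,t2,e2=fit([(55,95),(55,-95),(-55,-95),(-55,95)],C)
print('carrier',np.degrees(th2-th),(t2-t)@R,e2, 'corners st',(C[:,:2]-t)@R)
H=ray(c,f([(375,270)]),34);print('hole st',(H[:,:2]-t)@R)
print('knob,piv',[(ray(c,f([p]),z)[:,:2]-t)@R for p,z in(((123,376),69.5),((117,251),39.5))])
print('mark',(ray(c,f([(341,100)]),38)[:,:2]-t)@R, 'fence',(ray(c,f([(115,38),(752,170)]),38)[:,:2]-t)@R)
print('tin',ray(c,[(172,203)],35),'watch',ray(c,[(142,238)],20),'knife',ray(c,[(200,299),(290,291)],10))
E
```

```text
stage -0.20405277839078947 -11.691362999710522 [567.70002561  91.73497541] [[ 0.58232146  0.70874996]
 [ 0.54567627 -1.66080997]
 [-0.77452797 -1.42194787]
 [-0.35346976  2.37400789]]
carrier -3.297752684609956 [-13.29777066 -66.54791661] [[-1.17009771  0.21775285]
 [-0.63785582 -0.02090091]
 [ 0.78276062 -0.05895201]
 [ 1.02519291 -0.13789993]] corners st [[  48.26596343   25.15477562]
 [  36.76667796 -164.40474921]
 [ -74.45002425 -158.32762522]
 [ -63.77369978   31.38593239]]
hole st [[-10.97395646 -31.20732785]]
knob,piv [array([[-88.43252885,  66.37124492]]), array([[-28.35538506,  86.526083  ]])]
mark [[63.90784872  1.37269038]] fence [[  70.65535542  111.07021845]
 [  71.62863293 -192.79254534]]
tin [[580.40396464 314.99559349  35.        ]] watch [[488.93822324 391.73850382  20.        ]] knife [[331.90886947 235.70307992  10.        ]
 [353.60838766   2.40497475  10.        ]]
```

Plausible: residuals are under 2.4 mm, and the known points (fence, mark, hole, pivot) agree. The stage is at yaw −11.7° and origin (568,92). The carrier centre is at stage (−13,−67), yaw −3.3°. I'll align the tool with the stage and shut the fingers.

```bash
python3 -m creep '[{"yaw":1,"grip":0},{"yaw":1},{"yaw":1},{"yaw":1},{"yaw":1},{"yaw":1},{"yaw":0.13},{}]' 40
cat > rel.py <<'E'
import sys
from m import *
S=np.load('stage.npz');s=env.get_state();p=s['eef_pos']
st=(p[:2]-S['t'])@S['R'];print('clock',round(s['clock'],2),'stage xy',st.round(1),'z',p[2].round(1),'yaw-off deg',np.degrees(s['tcp_rot'][2]-S['th']).round(2),'F(stage)',(s['contact_force'][:2]@S['R']).round(1),s['contact_force'][2].round(1),'w',s['grip_width'].round(1))
if len(sys.argv)>2:
    y=s['tcp_rot'][2];d=np.array([float(sys.argv[1]),float(sys.argv[2])]);d=S['R']@(d-st)
    print('units dx dy',(np.array([np.cos(y)*d[0]+np.sin(y)*d[1],np.sin(y)*d[0]-np.cos(y)*d[1]])/30).round(2), 'dz' ,((p[2]-float(sys.argv[3]))/30).round(2) if len(sys.argv)>3 else '')
E
python3 rel.py -115 -75 60
```

```text
invalid input
Traceback (most recent call last):
  File "rel.py", line 4, in <module>
    st=(p[:2]-S['t'])@S['R'];print('clock',round(s['clock'],2),'stage xy',st.round(1),'z',p[2].round(1),'yaw-off deg',np.degrees(s['tcp_rot'][2]-S['th']).round(2),'F(stage)',(s['contact_force'][:2]@S['R']).round(1),s['contact_force'][2].round(1),'w',s['grip_width'].round(1))
                                                                                                                                                                                                                                                          ^^^^^^^^^^^^^^^^^^^^^
AttributeError: 'float' object has no attribute 'round'
```

```bash
sed -i "s/s\['grip_width'\].round(1)/round(s['grip_width'],1)/" rel.py
python3 -m creep '[{"yaw":1,"grip":0},{"yaw":1},{"yaw":1},{"yaw":1},{"yaw":1},{"yaw":1},{"yaw":0.13},{"yaw":0}]' 40
python3 rel.py -115 -75 60
```

```text
clock 0.1 stage xy [-206.4 -763.5] z 230.2 yaw-off deg 30.65 F(stage) [1.1 0.3] -0.2 w 85.2
units dx dy [ 14.32 -18.19] dz 5.67invalid input
```

```bash
python3 -m creep '[{"dx":0,"dy":0,"dz":0,"yaw":1,"grip":0},{"dx":0,"dy":0,"dz":0,"yaw":1,"grip":0},{"dx":0,"dy":0,"dz":0,"yaw":1,"grip":0},{"dx":0,"dy":0,"dz":0,"yaw":1,"grip":0},{"dx":0,"dy":0,"dz":0,"yaw":1,"grip":0},{"dx":0,"dy":0,"dz":0,"yaw":1,"grip":0},{"dx":0,"dy":0,"dz":0,"yaw":0.13,"grip":0}]' 40
python3 rel.py -115 -75 60
```

```text
clock: 0.68
eef_pos: [211.2, -614.3, 230.6]
tcp_rot: [-3.14, 0.001, -0.206]
contact_force: [0.5, -0.0, 0.1]
grip_width: 0.6
grip_force: 0.0
clock 0.68 stage xy [-206.  -763.6] z 230.6 yaw-off deg -0.1 F(stage) [0.5 0.1] 0.1 w 0.6
units dx dy [  2.99 -22.96] dz 5.69
```

```bash
python3 -m creep '[{"dx":0.7,"dy":-1,"dz":0,"yaw":0,"grip":0},{"dx":0.7,"dy":-1,"dz":0,"yaw":0,"grip":0},{"dx":0.7,"dy":-1,"dz":0,"yaw":0,"grip":0},{"dx":0.7,"dy":-1,"dz":0,"yaw":0,"grip":0},{"dx":0.7,"dy":-1,"dz":0,"yaw":0,"grip":0},{"dx":0.5,"dy":-1,"dz":0,"yaw":0,"grip":0},{"dx":0,"dy":-1,"dz":0,"yaw":0,"grip":0},{"dx":0,"dy":-1,"dz":0,"yaw":0,"grip":0}]'
python3 -m creep '[{"dx":0,"dy":-1,"dz":0,"yaw":0,"grip":0},{"dx":0,"dy":-1,"dz":0,"yaw":0,"grip":0},{"dx":0,"dy":-1,"dz":0,"yaw":0,"grip":0},{"dx":0,"dy":-1,"dz":0,"yaw":0,"grip":0},{"dx":0,"dy":-1,"dz":0,"yaw":0,"grip":0},{"dx":0,"dy":-1,"dz":0,"yaw":0,"grip":0},{"dx":0,"dy":-1,"dz":0,"yaw":0,"grip":0},{"dx":0,"dy":-1,"dz":0,"yaw":0,"grip":0}]'
python3 rel.py -115 -80 60
```

```text
clock: 1.35
eef_pos: [378.7, -402.0, 230.8]
tcp_rot: [-3.141, 0.0, -0.2]
contact_force: [-0.1, -0.6, -0.4]
grip_width: -0.1
grip_force: 0.0
clock: 2.02
eef_pos: [425.9, -167.5, 231.3]
tcp_rot: [-3.142, 0.0, -0.202]
contact_force: [1.1, 0.7, -0.1]
grip_width: 0.1
grip_force: 0.0
clock 2.02 stage xy [ -86.4 -282.6] z 231.3 yaw-off deg 0.11 F(stage) [1.  0.9] -0.1 w 0.1
units dx dy [-0.94 -6.76] dz 5.71
```

```bash
python3 -m creep '[{"dx":0,"dy":-1,"dz":0.5,"yaw":0,"grip":0},{"dx":0,"dy":-1,"dz":0.9,"yaw":0,"grip":0},{"dx":0,"dy":-1,"dz":0.9,"yaw":0,"grip":0},{"dx":0,"dy":-1,"dz":0.9,"yaw":0,"grip":0},{"dx":-0.2,"dy":-1,"dz":0.9,"yaw":0,"grip":0},{"dx":-0.3,"dy":-1,"dz":0.8,"yaw":0,"grip":0},{"dx":0,"dy":-0.6,"dz":0.6,"yaw":0,"grip":0},{"dx":0,"dy":0,"dz":0,"yaw":0,"grip":0}]'
python3 rel.py -100 -85 24
```

```text
clock: 2.68
eef_pos: [449.7, 33.2, 63.3]
tcp_rot: [-3.14, 0.006, -0.193]
contact_force: [-0.8, -0.2, -0.1]
grip_width: 0.0
grip_force: 0.0
clock 2.68 stage xy [-103.7  -81.2] z 63.3 yaw-off deg 0.61 F(stage) [-0.8 -0.3] -0.1 w 0.0
units dx dy [0.12 0.13] dz 1.31
```

```bash
python3 -m creep '[{"dx":0,"dy":0,"dz":0.6,"yaw":0,"grip":0},{"dx":0,"dy":0,"dz":0.4,"yaw":0,"grip":0},{"dx":0,"dy":0,"dz":0.3,"yaw":0,"grip":0},{"dx":0.2,"dy":0,"dz":0,"yaw":0,"grip":0},{"dx":0.2,"dy":0,"dz":0,"yaw":0,"grip":0},{"dx":0.2,"dy":0,"dz":0,"yaw":0,"grip":0}]'
python3 rel.py -68 -80 23
python3 - <<'E'
from h import *
snap('wrist','w1.png')
E
```

```text
clock: 3.18
eef_pos: [470.6, 23.6, 28.1]
tcp_rot: [-3.141, -0.002, -0.205]
contact_force: [0.5, -0.0, 0.1]
grip_width: -0.1
grip_force: 0.0
clock 3.18 stage xy [-81.3 -86.4] z 28.1 yaw-off deg -0.04 F(stage) [0.5 0.1] 0.1 w -0.1
units dx dy [ 0.44 -0.21] dz 0.17
```

View pics/w1.png

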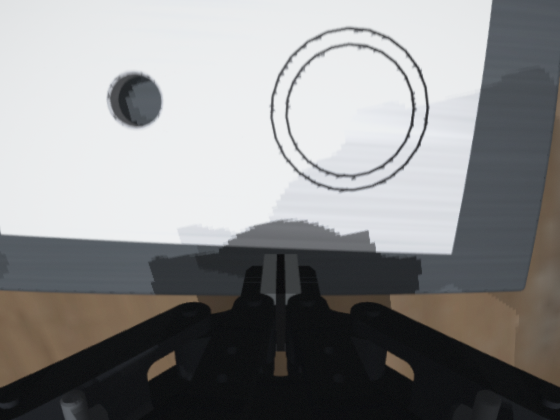

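The wrist view shows the fingertips at (280,255), just short of the carrier's near edge (row ≈245), with the hole at (135,100). I'll go a little lower, then push to the fence.

```bash
python3 -m creep '[{"dx":0,"dy":0,"dz":0.16,"yaw":0,"grip":0},{"dx":0.1,"dy":0,"dz":0,"yaw":0,"grip":0},{"dx":0.1,"dy":0,"dz":0,"yaw":0,"grip":0},{"dx":0.1,"dy":0,"dz":0,"yaw":0,"grip":0},{"dx":0.1,"dy":0,"dz":0,"yaw":0,"grip":0}]'
python3 rel.py -66 -85 23
```

```text
clock: 3.65
eef_pos: [479.4, 21.7, 22.4]
tcp_rot: [3.141, 0.003, -0.204]
contact_force: [-2.6, 1.0, 1.0]
grip_width: -0.1
grip_force: 1.2
clock 3.65 stage xy [-72.3 -86.5] z 22.4 yaw-off deg 0.0 F(stage) [-2.8  0.5] 1.0 w -0.1
units dx dy [ 0.21 -0.05] dz -0.02
```

Contact at about 3 N. I'll push on slowly.

```bash
python3 -m creep '[{"dx":0.1,"dy":0,"dz":0,"yaw":0,"grip":0},{"dx":0.1,"dy":0,"dz":0,"yaw":0,"grip":0},{"dx":0.1,"dy":0,"dz":0,"yaw":0,"grip":0}]'
python3 -m creep '[{"dx":0.05,"dy":0,"dz":0,"yaw":0,"grip":0},{"dx":0.05,"dy":0,"dz":0,"yaw":0,"grip":0}]'
python3 rel.py -66 -85 23
python3 - <<'E'
from h import *
c=snap('wrist','w2.png')
E
```

```text
clock: 3.9
eef_pos: [488.5, 20.0, 22.4]
tcp_rot: [3.141, 0.003, -0.204]
contact_force: [-6.7, 0.8, 4.6]
grip_width: 0.2
grip_force: 3.4
clock: 4.07
eef_pos: [488.5, 20.0, 22.2]
tcp_rot: [3.14, 0.009, -0.203]
contact_force: [-10.1, 1.7, 6.9]
grip_width: -0.0
grip_force: 4.6
clock 4.07 stage xy [-63.  -86.3] z 22.2 yaw-off deg 0.04 F(stage) [-10.2  -0.4] 6.9 w -0.0
units dx dy [-0.1  -0.04] dz -0.03
```

View pics/w2.png

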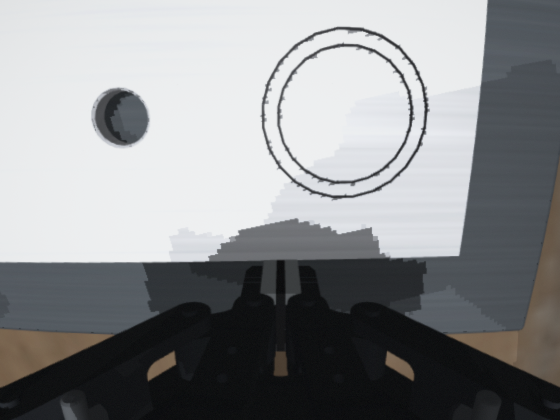

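Contact force rose to 10 N without further movement, so the carrier is against the fence. In the picture its near edge (row ≈260) runs parallel to the stage edge (row ≈329). Next I'll back off, rise and turn the tool 90° so that both spread fingers push the −y edge squarely.

```bash
python3 -m creep '[{"dx":-0.3,"dy":0,"dz":0,"yaw":0,"grip":0},{"dx":-0.5,"dy":0.3,"dz":-0.5,"yaw":0,"grip":0},{"dx":0,"dy":1,"dz":-0.9,"yaw":0,"grip":0},{"dx":0,"dy":1,"dz":-0.9,"yaw":0,"grip":0},{"dx":0.3,"dy":1,"dz":0,"yaw":0,"grip":0},{"dx":0.5,"dy":0.8,"dz":0,"yaw":0,"grip":0},{"dx":0.7,"dy":0,"dz":0,"yaw":0,"grip":60},{"dx":0,"dy":0,"dz":0,"yaw":0,"grip":60}]'
python3 rel.py -8 -195 60
python3 - <<'E'
from m import *
c=snap('top','top1.png');print(env.get_state()['joint_pos'].round(2))
S=np.load('stage.npz')
a=c['color'].astype(int);m=((a.min(2)>190)).astype(np.uint8);m[:168]=0;m[264:]=0;m[:,:202]=0;m[:,342:]=0
n,l,st,ce=cv2.connectedComponentsWithStats(m);k=1+st[1:,4].argmax()
cs,_=cv2.findContours((l==k).astype(np.uint8),cv2.RETR_EXTERNAL,cv2.CHAIN_APPROX_NONE)
b=cv2.boxPoints(cv2.minAreaRect(cs[0]));print(b,st[k])
print((ray(c,b,31)[:,:2]-S['t'])@S['R'])
E
```

```text
clock: 4.78
eef_pos: [494.3, -108.9, 92.8]
tcp_rot: [3.141, -0.012, -0.209]
contact_force: [-0.1, 0.9, -0.5]
grip_width: 23.3
grip_force: 0.0
clock 4.78 stage xy [ -31.2 -211.4] z 92.8 yaw-off deg -0.26 F(stage) [-0.3  0.9] -0.5 w 23.3
units dx dy [ 0.77 -0.55] dz 1.09
[ 0.17  0.59  0.01  2.   -0.01  0.55 -1.6 ]
[[240.03526 225.34117]
 [248.92937 185.31764]
 [319.65875 201.0353 ]
 [310.76465 241.05882]] [ 241  186   78   54 2851]
[[ -52.7854194    33.30253327]
 [  58.03889096   34.42233478]
 [  55.85201062 -159.01501886]
 [ -54.52573282 -157.12820683]]
```

Flush with the fence: corners at x ≈ 56–58, −y edge at y ≈ −159, yaw ≈ 0. Now I'll turn the tool.

```bash
python3 -m creep '[{"dx":0,"dy":0,"dz":0,"yaw":-1,"grip":60},{"dx":0,"dy":0,"dz":0,"yaw":-1,"grip":60},{"dx":0,"dy":0,"dz":0,"yaw":-1,"grip":60},{"dx":0,"dy":0,"dz":0,"yaw":-1,"grip":60},{"dx":0,"dy":0,"dz":0,"yaw":-1,"grip":60},{"dx":0,"dy":0,"dz":0,"yaw":-1,"grip":60},{"dx":0,"dy":0,"dz":0,"yaw":-1,"grip":60},{"dx":0,"dy":0,"dz":0,"yaw":-1,"grip":60}]'
python3 -m creep '[{"dx":0,"dy":0,"dz":0,"yaw":-1,"grip":60},{"dx":0,"dy":0,"dz":0,"yaw":-1,"grip":60},{"dx":0,"dy":0,"dz":0,"yaw":-1,"grip":60},{"dx":0,"dy":0,"dz":0,"yaw":-1,"grip":60},{"dx":0,"dy":0,"dz":0,"yaw":-1,"grip":60},{"dx":0,"dy":0,"dz":0,"yaw":-1,"grip":60},{"dx":0,"dy":0,"dz":0,"yaw":-1,"grip":60},{"dx":0,"dy":0,"dz":0,"yaw":-1,"grip":60}]'
python3 -m creep '[{"dx":0,"dy":0,"dz":0,"yaw":-1,"grip":60},{"dx":0,"dy":0,"dz":0,"yaw":-1,"grip":60},{"dx":0,"dy":0,"dz":0,"yaw":0,"grip":60}]'
python3 rel.py 0 -187 30
```

```text
clock: 5.5
eef_pos: [488.3, -104.1, 91.6]
tcp_rot: [3.141, -0.001, 0.5]
contact_force: [0.2, 1.0, -0.2]
grip_width: 60.3
grip_force: 0.0
clock: 6.17
eef_pos: [488.2, -104.1, 91.6]
tcp_rot: [3.141, -0.001, 1.198]
contact_force: [-0.0, 0.4, 0.1]
grip_width: 59.9
grip_force: 0.0
clock: 6.42
eef_pos: [488.2, -104.3, 91.5]
tcp_rot: [3.141, -0.001, 1.37]
contact_force: [-0.3, 0.9, -0.3]
grip_width: 60.2
grip_force: 0.0
clock 6.42 stage xy [ -38.2 -208.1] z 91.5 yaw-off deg 90.17 F(stage) [-0.5  0.8] -0.3 w 60.2
units dx dy [0.7  1.27] dz 2.05
```

```bash
python3 -m creep '[{"dx":0.4,"dy":0.7,"dz":0.5,"yaw":0,"grip":60},{"dx":0.3,"dy":0.57,"dz":0.6,"yaw":0,"grip":60},{"dx":0,"dy":0,"dz":0.6,"yaw":0,"grip":60},{"dx":0,"dy":0,"dz":0.4,"yaw":0,"grip":60},{"dx":0,"dy":0,"dz":0.1,"yaw":0,"grip":60},{"dx":0,"dy":0,"dz":0.1,"yaw":0,"grip":60},{"dx":0,"dy":0,"dz":0,"yaw":0,"grip":60}]'
python3 -m creep '[{"dx":0,"dy":0,"dz":0.07,"yaw":0,"grip":60},{"dx":0,"dy":0,"dz":0,"yaw":0,"grip":60}]'
python3 rel.py 0 -187 20
```

```text
clock: 7.0
eef_pos: [529.6, -92.0, 22.5]
tcp_rot: [-3.142, -0.0, 1.367]
contact_force: [0.1, -0.3, -0.2]
grip_width: 59.8
grip_force: 0.0
clock: 7.17
eef_pos: [530.0, -92.5, 21.0]
tcp_rot: [3.14, -0.0, 1.366]
contact_force: [0.3, -0.4, 0.5]
grip_width: 60.1
grip_force: 0.0
clock 7.17 stage xy [   0.5 -188.1] z 21.0 yaw-off deg 89.97 F(stage) [ 0.3 -0.3] 0.5 w 60.1
units dx dy [ 0.04 -0.02] dz 0.03
```

```bash
python3 -m creep '[{"dx":0,"dy":0,"dz":0.1,"yaw":0,"grip":60},{"dx":0,"dy":0,"dz":0,"yaw":0,"grip":60}]' | grep -E 'eef|force'
python3 -m creep '[{"dx":0,"dy":0,"dz":0.1,"yaw":0,"grip":60},{"dx":0,"dy":0,"dz":0,"yaw":0,"grip":60}]'| grep -E 'eef|force'
python3 - <<'E'
from h import *
c=snap('wrist','w3.png')
E
```

```text
eef_pos: [529.7, -92.6, 17.5]
contact_force: [-1.2, -0.4, -0.4]
grip_force: 0.0
eef_pos: [530.1, -92.6, 15.1]
contact_force: [0.1, 0.5, 5.0]
grip_force: 2.5
```

View pics/w3.png

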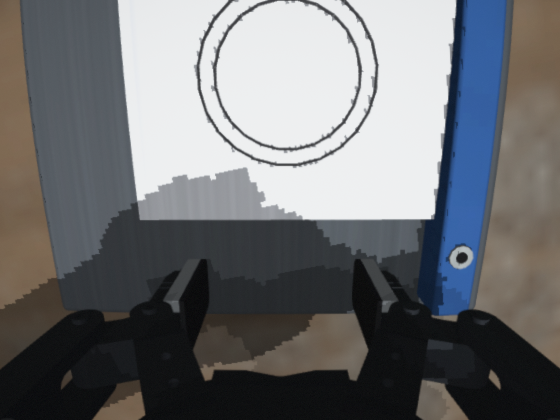

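The wrist view shows both fingertips (205,262) and (360,262) square to the carrier's −y edge (row 219), which is parallel to it. The fingers touch the stage, so I'll raise 2 mm, then push along +y.

```bash
python3 -m creep '[{"dx":0,"dy":0,"dz":-0.08,"yaw":0,"grip":60},{"dx":0.3,"dy":0,"dz":0,"yaw":0,"grip":60},{"dx":0.2,"dy":0,"dz":0,"yaw":0,"grip":60},{"dx":0.15,"dy":0.02,"dz":0,"yaw":0,"grip":60},{"dx":0.15,"dy":0.02,"dz":0,"yaw":0,"grip":60},{"dx":0.15,"dy":0.02,"dz":0,"yaw":0,"grip":60},{"dx":0.15,"dy":0.02,"dz":0,"yaw":0,"grip":60},{"dx":0,"dy":0,"dz":0,"yaw":0,"grip":60}]'
python3 rel.py 0 -140 20
```

```text
clock: 8.22
eef_pos: [538.5, -59.2, 16.6]
tcp_rot: [-3.141, -0.001, 1.368]
contact_force: [-1.5, -1.0, -0.8]
grip_width: 60.3
grip_force: 1.0
clock 8.22 stage xy [   2.  -153.8] z 16.6 yaw-off deg 90.07 F(stage) [-1.2 -1.3] -0.8 w 60.3
units dx dy [ 0.46 -0.07] dz -0.11
```

```bash
python3 -m creep '[{"dx":0.12,"dy":0.02,"dz":0,"yaw":0,"grip":60},{"dx":0.12,"dy":0.02,"dz":0,"yaw":0,"grip":60},{"dx":0,"dy":0,"dz":0,"yaw":0,"grip":60}]'|grep force
python3 -m creep '[{"dx":0.1,"dy":0,"dz":0,"yaw":0,"grip":60},{"dx":0,"dy":0,"dz":0,"yaw":0,"grip":60}]'|grep force
python3 rel.py 0 -140 20
cat > car.py <<'E'
import sys
from m import *
c=snap('top',sys.argv[1]); z=float(sys.argv[2])
S=np.load('stage.npz')
a=c['color'].astype(int);m=((a.min(2)>190)).astype(np.uint8);m[:168]=0;m[264:]=0;m[:,:202]=0;m[:,342:]=0
n,l,st,ce=cv2.connectedComponentsWithStats(m);k=1+st[1:,4].argmax()
cs,_=cv2.findContours((l==k).astype(np.uint8),cv2.RETR_EXTERNAL,cv2.CHAIN_APPROX_NONE)
b=cv2.boxPoints(cv2.minAreaRect(cs[0]));print(st[k])
print(((ray(c,b,z)[:,:2]-S['t'])@S['R']).round(1))
E
python3 car.py top2.png 30
```

```text
contact_force: [-0.2, 0.1, 0.0]
grip_force: 0.0
contact_force: [0.4, 0.4, -0.9]
grip_force: 0.0
clock 8.63 stage xy [   4.8 -142.9] z 17.2 yaw-off deg 90.06 F(stage) [0.3 0.4] -0.9 w 59.9
units dx dy [ 0.1  -0.16] dz -0.09
[ 231  185   67   53 2456]
[[ -54.5   60.2]
 [  56.5   62.8]
 [  56.3 -108.9]
 [ -54.4 -108.8]]
```

Zero force and the +y edge is at about 60, which is nominal, so it may have dropped. I'll look.

```bash
python3 -m creep '[{"dx":-0.5,"dy":0,"dz":0,"yaw":0,"grip":60},{"dx":-0.7,"dy":0,"dz":-0.8,"yaw":0,"grip":30},{"dx":0,"dy":0,"dz":-1,"yaw":0,"grip":0},{"dx":0,"dy":0,"dz":-1,"yaw":0,"grip":0},{"dx":0,"dy":0,"dz":0,"yaw":0,"grip":0}]'
python3 car.py top3.png 29
python3 - <<'E'
from h import *
c=load('top3.png')['color'];snap('wrist','w4.png');s=snap('side','side4.png')['color']
a=cv2.resize(c[170:262,202:342],(800,526),interpolation=cv2.INTER_CUBIC)[:,:,::-1]
s=cv2.resize(s[180:275,200:350],None,fx=4,fy=4,interpolation=cv2.INTER_CUBIC)[:,:,::-1]
w=load('w4.png')['color'][:,:,::-1]
o=np.zeros((600,800,3),np.uint8)
t=cv2.resize(a,(400,263));o[:263,:400]=t
t=cv2.resize(w,(400,300));o[:300,400:]=t
t=s[:,:];t=cv2.resize(t,(474,300));o[300:,:474]=t
cv2.imwrite('pics/m4.png',o)
E
```

```text
clock: 9.1
eef_pos: [539.2, -85.8, 106.3]
tcp_rot: [3.129, -0.003, 1.366]
contact_force: [1.5, 0.3, 0.6]
grip_width: 11.4
grip_force: 0.0
[ 231  185   78   54 2899]
[[ -54.5   60.3]
 [  56.7   63. ]
 [  56.8 -130.5]
 [ -54.1 -130.2]]
```

View pics/m4.png

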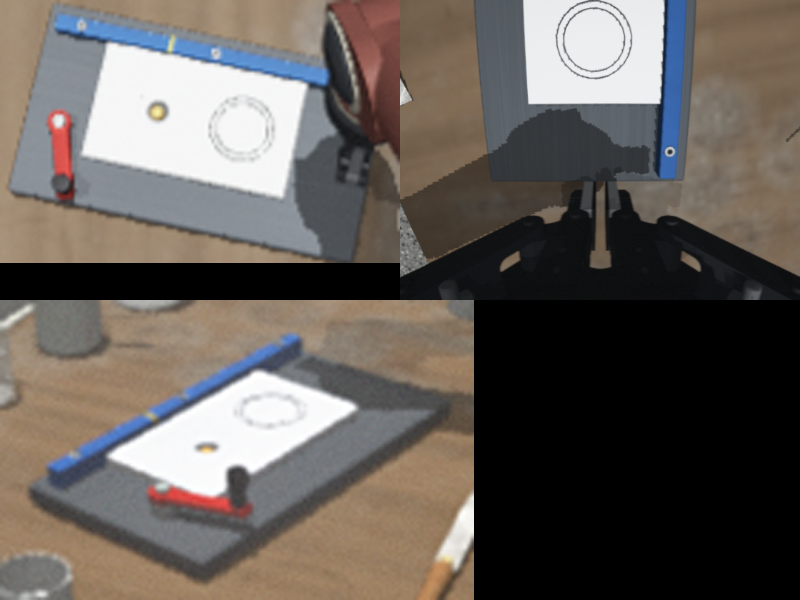

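The brass pin now shows in the middle of the hole (top view inset (157,112)), and the carrier lies along the fence with its end in line. Latch next: I'll turn the tool so its closing axis is tangent to the latch (yaw offset ≈ 17.7°) and go over the knob at stage (−88.6, 66.2).

```bash
python3 -m creep '[{"dx":0,"dy":0,"dz":-0.5,"yaw":1,"grip":40},{"dx":0,"dy":0,"dz":0,"yaw":1,"grip":40},{"dx":0,"dy":0,"dz":0,"yaw":1,"grip":40},{"dx":0,"dy":0,"dz":0,"yaw":1,"grip":40},{"dx":0,"dy":0,"dz":0,"yaw":1,"grip":40},{"dx":0,"dy":0,"dz":0,"yaw":1,"grip":40},{"dx":0,"dy":0,"dz":0,"yaw":1,"grip":40},{"dx":0,"dy":0,"dz":0,"yaw":1,"grip":40}]'>/dev/null
python3 -m creep '[{"dx":0,"dy":0,"dz":0,"yaw":1,"grip":40},{"dx":0,"dy":0,"dz":0,"yaw":1,"grip":40},{"dx":0,"dy":0,"dz":0,"yaw":1,"grip":40},{"dx":0,"dy":0,"dz":0,"yaw":1,"grip":40},{"dx":0,"dy":0,"dz":0,"yaw":1,"grip":40},{"dx":0,"dy":0,"dz":0,"yaw":1,"grip":40},{"dx":0,"dy":0,"dz":0,"yaw":0.46,"grip":40},{"dx":0,"dy":0,"dz":0,"yaw":0,"grip":40}]'
python3 rel.py -88.6 66.2 100
python3 - <<'E'
from m import *
# triangulate +y,-x carrier corner flatness: project flat vs tilted predicted points
S=np.load('stage.npz');c=load('side4.png')
for z in (29,36):
  P=[np.r_[S['R']@p+S['t'],z] for p in((-55,60),(55,60),(-55,-130),(55,-130))]
  print(z,((proj(c,P)-[200,180])*4*474/600).round(0).tolist())
E
```

```text
clock: 10.58
eef_pos: [533.9, -85.5, 114.3]
tcp_rot: [-3.141, 0.003, 0.105]
contact_force: [-0.1, 0.1, -0.3]
grip_width: 40.0
grip_force: 0.0
clock 10.58 stage xy [   2.8 -180.4] z 114.3 yaw-off deg 17.71 F(stage) [-0.2  0.1] -0.3 w 40.0
units dx dy [-0.4  -8.76] dz 0.48
29 [[209.0, 201.0], [105.0, 158.0], [358.0, 109.0], [257.0, 74.0]]
36 [[209.0, 193.0], [105.0, 150.0], [359.0, 102.0], [257.0, 66.0]]
```

A flat pose predicts side-view corners of (105,158), (257,74) and (358,109). I see ≈ (107,156), (258,71) and (357,107). All share the same small offset, so the carrier lies flat. Moving to the knob.

```bash
python3 -m creep '[{"dx":0,"dy":-1,"dz":0,"yaw":0,"grip":40},{"dx":0,"dy":-1,"dz":0,"yaw":0,"grip":40},{"dx":0,"dy":-1,"dz":0,"yaw":0,"grip":40},{"dx":-0.1,"dy":-1,"dz":0,"yaw":0,"grip":40},{"dx":-0.1,"dy":-1,"dz":0,"yaw":0,"grip":40},{"dx":-0.1,"dy":-1,"dz":0,"yaw":0,"grip":40},{"dx":-0.1,"dy":-1,"dz":0,"yaw":0,"grip":40},{"dx":0,"dy":-1,"dz":0,"yaw":0,"grip":40}]'>/dev/null
python3 -m creep '[{"dx":0,"dy":-0.6,"dz":0,"yaw":0,"grip":40},{"dx":0,"dy":0,"dz":0,"yaw":0,"grip":40}]'>/dev/null
python3 rel.py -88.6 66.2 50
python3 - <<'E'
from h import *
c=snap('wrist','w5.png')
E
```

```text
clock 11.42 stage xy [-89.1  67.2] z 115.1 yaw-off deg 18.3 F(stage) [-0.7 -0.2] 0.5 w 39.8
units dx dy [0.01 0.04] dz 2.17
```

View pics/w5.png

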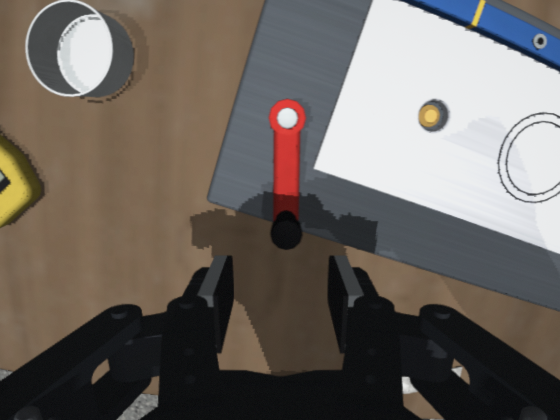

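The knob (287,231) is centred between the fingers, the bar runs straight up the picture to the pivot (287,117), and the pin sits inside the hole (431,116). I'll check the positions through the wrist camera.

Run:
```python
from m import *
S=np.load('stage.npz');c=load('w5.png')
for p,z in(((287,230),69.5),((287,117),39.5),((431,116),26.5),((316,169),29)): print(((ray(c,[p],z)[:,:2]-S['t'])@S['R']).round(1))
```

```text
[[-83.  66.]]
[[-26.6  84.5]]
[[ 3.3 -1.1]]
[[-51.4  56.7]]
```

The wrist view agrees to about 3 mm in stage x, and the earlier contact position matches that shift. I'll aim at (−85.5, 65.5) and go down to z ≈ 46.

```bash
python3 -m creep '[{"dx":0.09,"dy":0.09,"dz":0.4,"yaw":0,"grip":40},{"dx":0,"dy":0,"dz":0.7,"yaw":0,"grip":40},{"dx":0,"dy":0,"dz":0.7,"yaw":0,"grip":40},{"dx":0,"dy":0,"dz":0.5,"yaw":0,"grip":40},{"dx":0,"dy":0,"dz":0,"yaw":0,"grip":40}]'
python3 rel.py -85.5 65.5 46
python3 -m creep '[{"dx":0,"dy":0,"dz":0,"yaw":0,"grip":5},{"dx":0,"dy":0,"dz":0,"yaw":0,"grip":5},{"dx":0,"dy":0,"dz":0,"yaw":0,"grip":5},{"dx":0,"dy":0,"dz":0,"yaw":0,"grip":5},{"dx":0,"dy":0,"dz":0,"yaw":0,"grip":5},{"dx":0,"dy":0,"dz":0,"yaw":0,"grip":5}]' 20
```

```text
clock: 11.88
eef_pos: [496.5, 163.8, 43.6]
tcp_rot: [3.138, 0.007, 0.103]
contact_force: [-0.2, -0.0, -0.4]
grip_width: 40.1
grip_force: 0.0
clock 11.88 stage xy [-84.3  56.2] z 43.6 yaw-off deg 17.6 F(stage) [-0.2 -0.1] -0.4 w 40.1
units dx dy [ 0.06 -0.31] dz -0.08
clock: 12.38
eef_pos: [498.9, 166.3, 47.2]
tcp_rot: [3.141, -0.0, 0.104]
contact_force: [-0.9, -0.7, -2.7]
grip_width: 16.9
grip_force: 19.9
```

Knob gripped (16.9 mm). I'll swing along the arc.

```bash
python3 rel.py
python3 -m creep '[{"dx":0.008,"dy":0.18,"dz":0,"yaw":-1,"grip":5},{"dx":0.008,"dy":0.18,"dz":0,"yaw":-1,"grip":5},{"dx":0.008,"dy":0.18,"dz":0,"yaw":-1,"grip":5},{"dx":0.008,"dy":0.18,"dz":0,"yaw":-1,"grip":5},{"dx":0.008,"dy":0.18,"dz":0,"yaw":-1,"grip":5},{"dx":0.008,"dy":0.18,"dz":0,"yaw":-1,"grip":5},{"dx":0.008,"dy":0.18,"dz":0,"yaw":-1,"grip":5},{"dx":0,"dy":0,"dz":0,"yaw":0,"grip":5}]'
python3 rel.py -27 23
```

```text
clock 12.38 stage xy [-82.5  59.1] z 47.2 yaw-off deg 17.68 F(stage) [-0.8 -0.9] -2.7 w 16.9
clock: 13.05
eef_pos: [517.7, 134.8, 47.4]
tcp_rot: [3.141, -0.01, 0.718]
contact_force: [3.9, 4.4, -7.7]
grip_width: 16.8
grip_force: 20.0
clock 13.05 stage xy [-57.7  32.1] z 47.4 yaw-off deg 52.84 F(stage) [2.9 5.1] -7.7 w 16.8
units dx dy [0.38 1.  ] dz
```

```bash
python3 -m creep '[{"dx":0.01,"dy":0.18,"dz":0,"yaw":-1,"grip":5},{"dx":0.01,"dy":0.18,"dz":0,"yaw":-1,"grip":5},{"dx":0.01,"dy":0.18,"dz":0,"yaw":-1,"grip":5},{"dx":0.01,"dy":0.18,"dz":0,"yaw":-1,"grip":5},{"dx":0.01,"dy":0.18,"dz":0,"yaw":-1,"grip":5},{"dx":0,"dy":0,"dz":0,"yaw":0,"grip":5}]'
python3 rel.py -27 23
```

```text
clock: 13.55
eef_pos: [539.6, 122.5, 47.4]
tcp_rot: [3.138, -0.014, 1.156]
contact_force: [3.2, 7.9, -8.5]
grip_width: 16.6
grip_force: 20.0
clock 13.55 stage xy [-33.8  24.4] z 47.4 yaw-off deg 77.93 F(stage) [1.5 8.4] -8.5 w 16.6
units dx dy [0.   0.23] dz
```

```bash
python3 -m creep '[{"dx":0.05,"dy":0.15,"dz":0,"yaw":-1,"grip":5},{"dx":0,"dy":0,"dz":0,"yaw":0,"grip":5}]' >/dev/null
python3 rel.py
python3 -m creep '[{"dx":0,"dy":0.12,"dz":0,"yaw":-0.6,"grip":5},{"dx":0,"dy":0,"dz":0,"yaw":0,"grip":5}]' >/dev/null
python3 rel.py
python3 -m creep '[{"dx":0,"dy":0.08,"dz":0,"yaw":0,"grip":5},{"dx":0,"dy":0,"dz":0,"yaw":0,"grip":5}]' >/dev/null
python3 rel.py
```

```text
clock 13.72 stage xy [-30.   23.9] z 47.4 yaw-off deg 82.93 F(stage) [0.9 7. ] -7.2 w 16.9
clock 13.88 stage xy [-27.6  23.9] z 47.4 yaw-off deg 85.88 F(stage) [0.5 7.5] -7.2 w 17.1
clock 14.05 stage xy [-27.6  23.9] z 47.3 yaw-off deg 85.85 F(stage) [-3.2  6.5] -5.5 w 16.4
```

It has stopped moving at x ≈ −27.6 while the force reverses, so it is at the stop. One more small push, then release and rise.

```bash
python3 -m creep '[{"dx":0,"dy":0.12,"dz":0,"yaw":0,"grip":5},{"dx":0,"dy":0,"dz":0,"yaw":0,"grip":5}]' >/dev/null
python3 rel.py
python3 -m creep '[{"dx":0,"dy":-0.1,"dz":0,"yaw":0,"grip":5},{"dx":0,"dy":0,"dz":0,"yaw":0,"grip":30},{"dx":0,"dy":0,"dz":0,"yaw":0,"grip":35},{"dx":0,"dy":0,"dz":0,"yaw":0,"grip":35},{"dx":0,"dy":0,"dz":0,"yaw":0,"grip":35}]' >/dev/null
python3 rel.py
python3 -m creep '[{"dx":0,"dy":0,"dz":-0.4,"yaw":0,"grip":35},{"dx":0,"dy":0,"dz":-0.8,"yaw":0,"grip":35},{"dx":0,"dy":0,"dz":-1,"yaw":0,"grip":35},{"dx":0,"dy":0,"dz":-1,"yaw":0,"grip":35},{"dx":-1,"dy":0,"dz":-0.5,"yaw":0,"grip":35},{"dx":-1,"dy":0,"dz":0,"yaw":0,"grip":35},{"dx":-1,"dy":0,"dz":0,"yaw":0,"grip":35},{"dx":0,"dy":0,"dz":0,"yaw":0,"grip":35}]' >/dev/null
python3 rel.py
python3 - <<'E'
from m import *
w=snap('wrist','w6.png')['color'][:,:,::-1];t=snap('top','top6.png')['color'][:,:,::-1];s=snap('side','side6.png')['color'][:,:,::-1]
o=np.zeros((600,800,3),np.uint8)
o[:300,:400]=cv2.resize(w,(400,300));o[:274,400:]=cv2.resize(t[168:264,202:342],(400,274),interpolation=cv2.INTER_CUBIC)
o[300:,:474]=cv2.resize(s[180:275,200:350],(474,300),interpolation=cv2.INTER_CUBIC);cv2.imwrite('pics/m6.png',o)
E
```

```text
clock 14.22 stage xy [-27.5  23.8] z 47.2 yaw-off deg 85.92 F(stage) [-9.   7.8] -0.0 w 16.9
clock 14.63 stage xy [-24.5  17.1] z 47.2 yaw-off deg 85.61 F(stage) [-0.6 -0. ] 0.4 w 35.4
clock 15.3 stage xy [-31.9 -80.6] z 158.4 yaw-off deg 85.09 F(stage) [ 0.2 -1.3] -0.4 w 35.3
```

View pics/m6.png

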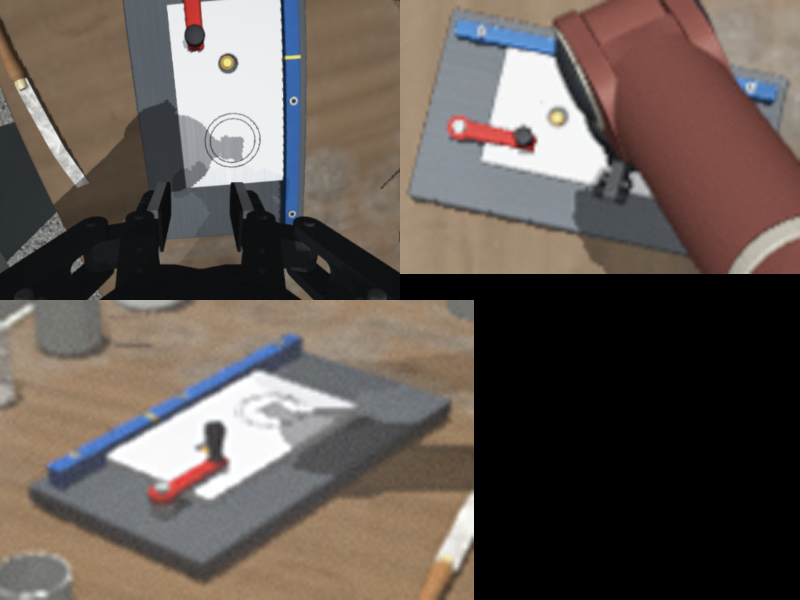

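The latch lies across the carrier, the pin is in the hole and the carrier is along the fence. I'll measure the latch angle in the top view from pivot (459,127) and knob (524,136).

Run:
```python
from m import *
S=np.load('stage.npz')
t=load('top6.png');im=t['color'].astype(int)
f=lambda p:np.array([202+(p[0]-400)/2.857,168+p[1]/2.857])
P=[(ray(t,[f(p)],z)[0,:2]-S['t'])@S['R'] for p,z in(((459,127),39.5),((524,136),69.5))]
d=P[1]-P[0];print(P,'angle',np.arctan2(-d[1],-d[0]))
r=(im[:,:,0]>140)&(im[:,:,1]<70);r[:205]=0;r[:,:212]=0;r[225:]=0;r[:,255:]=0
v,u=np.nonzero(r);X=(ray(t,np.c_[u,v],39.5)[:,:2]-S['t'])@S['R'];print(len(u))
# bar midline from pivot
q=X[X[:,1]<75];b=np.polyfit(q[:,1],q[:,0],1);print('bar centre fit dx/dy deg',np.degrees(np.arctan(b[0])),q.min(0),q.max(0))
w=load('w6.png')
Q=[(ray(w,[np.array(p)*1.4],z)[0,:2]-S['t'])@S['R'] for p,z in(((195,35),69.5),((228,62),26.5))];print(Q)
```

```text
[array([-30.22061789,  84.63960399]), array([-31.14102759,  21.48627382])] angle 1.5562231516212781
7
bar centre fit dx/dy deg -6.044969948270445 [-37.6064309   15.80805326] [-26.71866362  73.89285702]
[array([-26.46198639,  23.07520528]), array([4.2011702 , 0.80365001])]
```

The measured angle is 1.556 (±0.03), which agrees with the felt stop. On release the fingers were still pressing towards the stop. The robot is clear, so I'll hand in.

```bash
python3 -c "
from rig import env
print(env.hand_in())"
```

```text
the job is handed in; nothing more can be done
None
```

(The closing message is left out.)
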